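Open the roller chamber of a splint-sizing machine

ROBOT

A 7-joint arm with a two-finger parallel gripper is mounted at the origin on the work surface. World frame = base frame: x ahead of the robot, y to its left, z up, the work surface at z = 0. Lengths are in m, angles in degrees, forces in N, time in s.
With the tool pointing down it reaches from about 0.425 to 0.875 m from the base axis. Payload 4.7 kg.
Tool frame: the origin (TCP) lies on the front face of the gripper's body, between the roots of the fingers; the fingertips stand 70 mm ahead of it and the grasp point (between the pads) lies 51 mm ahead of it; z points along the fingers, y is the direction in which the jaws open and shut (so a half turn about z gives the same grasp; the last joint's range is limited). The gripper opens to 87 mm and grips with 3 to 60 N. Pads are 19 mm wide; open, the fingers measure 117 mm over their backs; the gripper's body (75 mm by 190 mm) begins 51 mm behind the grasp point.
Start: joints at [74.089, 18.392, -4.016, 83.108, 1.295, 78.541, -3.26], TCP at [0.187, -0.623, 0.292] pointing down, gripper open.
Joint ranges: [-163.93, 163.93], [-17.29, 119.83], [-79.2, 71.16], [3.27, 140.29], [-89.18, 269.18], [5.43, 117.66], [-154.24, 154.24]. Speed limits (degrees/s): [147.25, 147.25, 180, 180, 180, 180, 180].

INTERFACE

Orientations are given as [roll, pitch, yaw] about the fixed x, y, z axes, in that order (R = Rz(yaw) Ry(pitch) Rx(roll)).
In Python, from cell import env gives the robot as it stands.
- The arm moves only by the tool drive_tool, never from a script. Its argument "commands" is a list of rows, each a list of 7 numbers: the shift along the tool's x, y, z in cm, then the turn, a rotation vector about the tool's x, y, z in degrees, then the opening, from 0 (shut) to 1 (fully open). In form: [[tx, ty, tz, rx, ry, rz, hand], ...]. A call has 1 to 20 rows; each row shifts and turns the commanded pose from where the row before left it, along the tool's axes as they then stand; what a row does not reach is not made up. A row lasts 1/12 s, in which the tool goes at most 41.7 mm and 7.16 degrees, less where a joint would pass 70% of its speed; a pose out of reach is approached as far as the arm can. A call is refused whole if a number of a shift passes 4.17 or a number of a turn 7.16, either way. A call with a gripper value outside its range is refused whole. The fingers move at their own pace and stop on an object; "force" is the grip in N (left out, the last holds). Time passes only in rows, so rows that do not move let the fingers close. It gives the time, the measured TCP pose, the force and the opening at its end, in the units of the state.
- env.get_obs(): the state, without advancing time (a new reading comes with each control period).
- env.read_camera(name): name is "side" or "top" or "wrist"; returns a dict with "img" (400x640x3 uint8, blue, green, red), "mtx" (3x3 intrinsics, pixels), "k1" (the pictures are not rectified: a ray, as slopes to the right and down, at radius r is drawn at 1 + k1 r^2 times it, then the intrinsics apply), "pose" (4x4, takes a point from camera to world coordinates). Camera axes: x right, y down, z forward; pixel columns grow to the right and rows downward; lengths in m; the calibration is good to about 2 mm. A picture is of the moment at which its call begins. There is no depth.
- env.sign_off(): hands the job in, once; it reports no verdict.
The state is a dict: "time_s": time; "qpos": joint angles; "joint_velocities": joint speeds; "effort": joint torques, N m; "tool_pos": TCP position; "tool_rot": TCP orientation; "force": force on the tool from outside, world axes, zero at the start; "wrist_torque": the same for the moment, N m; "grip_width": finger opening in m.
Only numpy, scipy, OpenCV 4.12 (cv2) and the standard library are available. Lean on these libraries where they do the work, as an engineer would, in place of code of your own. Each camera call takes 0.05 s, during which the arm holds its last target.

TASK

Open the roller chamber of the bench machine: press its snap tab all the way in, then push the released white cover along its rails, off its seat, until the roller opening is completely uncovered. Touch and push only: the cover stays flat on the machine and is never lifted, nor forced past a tab that is still out. Leave the basket, jar and wooden block around the machine where they are.

Things in the scene. Friction and masses are not known exactly. Their poses are not given: they have to be found in the camera images.
- machine: Low grey bench machine, fixed; level aluminium deck 80 mm above the bench. Origin on the bench, z up; machine +x is the way the cover slides off (yaw varies widely). Deck x -115 to 155, y -65 to 95 mm; 80 mm high motor beside it at y -69 to -141. Deck behind the cover is bare to x -115 but for a fixed black knob 28 mm wide and high at x -85, y 74.
- chamber (a point): Centre of the roller opening, level with the deck, at machine x -10, y 0, z 80 mm. The opening is 60 x 60 mm (x -40 to 20), with two black rubber rollers in it, hidden under the cover at the start. Behind the cover a lip 4 mm high at machine x -55.5 to -51.5 mm keeps it from going back.
- end_stop (a point): Middle of the steel end stop's face towards the cover, on the deck at machine x 127, y 0, z 80 mm; the stop is 12 mm high and ends the cover's travel after 97 mm. Two steel guide rails 10 mm high, inner faces at y -47 and 47 mm, run to it from x -55 mm.
- cover: Loose white ribbed plastic cover, 80 mm long (x), 90 wide (y), 28 high, 0.13 to 0.25 kg. Origin at the centre of its underside, axes as the machine's; starts at machine x -10, y 0, z 80 mm over the opening, blocked by the tab's catch 2 mm ahead of its front (+x) end. Slides with light friction (1 to 3 N). The opening is wholly uncovered once its origin is at machine x 60 mm or more (70 mm of travel).
- cover_rear (a point): Middle of the cover's flat upright rear wall, 40 mm behind the cover's origin and 17 mm above the deck; the wall is 78 mm wide and reaches from 6 to 28 mm above the deck. Pushed here along machine +x with fingertips 8 to 20 mm above the deck, it clears lip and rails.
- tab_pad (a point): Centre of the top of the black press pad of the snap tab, at machine x 67, y 0; pad 28 mm (x) by 30 mm (y), ridged, 37 mm ahead of the cover's front end. Its top stands 13 to 16 mm above the deck at the start and 3 mm above the deck when fully in. A catch 14 mm wide joins it to the cover's front end. Pressed straight down.
- tab (a joint): Travel of the snap tab, m: 0 fully out, 0.013 fully in (a hard stop). It starts between 0 and 0.003. It moves under about 3 N and stays in where it is left; the cover can pass it from about 0.010 on.
- basket: Loose small red woven basket with a pale rim, 93 mm across, 55 mm high, beside the machine; origin under its centre. Leave alone.
- bottle: Loose jar with blue cap, 64 mm across, 110 mm high; origin under its centre. Leave alone.
- block: Loose wooden block 60 x 45 x 40 mm with an upright round grip, 90 mm high in all; origin under its centre. Leave alone.

How it is judged (in metres and radians):
On the way, in this order (a step that is already met when the one before it is completed fails the run):
1. the snap tab is pressed in while the cover is still on its seat (value of joint tab above 0.0105 m and x of cover in the frame of machine below 0 m), for 0.1 s.
2. the cover is pushed along the rails until the roller opening is uncovered (x of cover in the frame of machine above 0.058 m), for 0.1 s.
At the end, for the whole second after the job is handed in: The tab is in (at least 10 of 13 mm); the cover lies flat on the deck between the rails (y within 6 mm, height within 4 mm, tilt under 0.06 rad), its origin at machine x 58 to 92 mm so that the roller opening is uncovered, at rest (value of joint tab above 0.01 m and x of cover in the frame of machine between 0.058 and 0.092 m and y of cover in the frame of machine between -0.006 and 0.006 m and z of cover in the frame of machine between 0.076 and 0.084 m and angle between cover's own z axis and vertical below 0.06 rad and linear speed of cover below 0.01 m/s); the robot touches nothing.
It fails at once if the cover is lifted or tipped (z of cover in the frame of machine above 0.09 m or angle between cover's own z axis and vertical above 0.2 rad).
It fails at once if the cover is forced past the tab while the tab is out (value of joint tab below 0.008 m and x of cover in the frame of machine above 0.002 m).
It fails at once if the basket is disturbed (distance of basket from where it was at the start of the episode above 0.02 m or angle between basket's own z axis and vertical above 0.3 rad).
It fails at once if the jar is disturbed (distance of bottle from where it was at the start of the episode above 0.02 m or angle between bottle's own z axis and vertical above 0.3 rad).
It fails at once if the wooden block is disturbed (distance of block from where it was at the start of the episode above 0.02 m or angle between block's own z axis and vertical above 0.3 rad).
It also fails if it takes over 42 s, if anything falls off the work surface, if the arm or the gripper's body presses on something with over 40 N, if the wrist force passes 120 N, or if a joint passes its speed limit or range.

## Working session

There is one attempt and no reset: what is moved stays moved. The work goes in short steps, Python scripts to look and compute and a tool call to move; the robot and the scene stay as the last step left them, time stands still between calls to the robot, and variables do not carry over. Pictures are saved under pics/ and viewed, and the job is handed in when it is done.

Besides the shell and the picture viewer there is one more tool, called after "Emit:" as name(argument=value, ...), one argument or row to a line, values as JSON. drive_tool: Moves the arm, as the interface text tells. Its arguments: {"type":"object","properties":{"commands":{"type":"array"},"force":{"type":"number"}},"required":["commands"]}

```bash
mkdir -p pics; ls; python3 - <<'E'
from cell import env
import cv2
o=env.get_obs()
for k in o: print(k,o[k])
for n in ("side","top","wrist"):
    c=env.read_camera(n); cv2.imwrite(f"pics/{n}0.png",c["img"]); print(n,c["mtx"],c["k1"],c["pose"])
E
```

```text
pics
time_s 0.0
qpos [74.08760261 18.43881861 -4.01678654 83.17533242  1.29543267 78.54074846
 -3.25858427]
joint_velocities [ 0.01430652 -0.01085944  0.06195259  0.0467373   0.02686595  0.01715799
  0.03318593]
effort [ 1.28317497e-04 -4.91288102e+01 -4.03756108e-01 -3.12526596e+01
 -6.37706439e-02  4.37250466e-02  1.82085482e-04]
tool_pos [ 0.18685061 -0.62212143  0.29116052]
tool_rot [-1.79890374e+02  5.81058525e-03  1.67248552e+01]
force [-0.89234712  0.08001574 -0.06318428]
wrist_torque [ 0.03333864 -0.05977638  0.03375551]
grip_width 0.08675958828222748
side [[423.43024715   0.         315.08902682]
 [  0.         423.43024715 194.77524328]
 [  0.           0.           1.        ]] 0.024373066654697618 [[ 8.22233704e-01 -3.86680863e-01  4.17623810e-01  2.19771484e-01]
 [-5.69149613e-01 -5.57756875e-01  6.04132424e-01 -4.88508203e-01]
 [-6.73895857e-04 -7.34428471e-01 -6.78685765e-01  6.99516206e-01]
 [ 0.00000000e+00  0.00000000e+00  0.00000000e+00  1.00000000e+00]]
top [[491.02549006   0.         327.35305213]
 [  0.         491.02549006 199.27236608]
 [  0.           0.           1.        ]] -0.1404947624672427 [[-0.02464692 -0.99468321  0.09998918  0.4685212 ]
 [-0.9994323   0.02681496  0.02039688  0.03928251]
 [-0.02296964 -0.09942969 -0.99477944  1.11392969]
 [ 0.          0.          0.          1.        ]]
wrist [[345.94087512   0.         323.16870761]
 [  0.         345.94087512 204.11290134]
 [  0.           0.           1.        ]] 0.02041488006664402 [[ 0.28796617 -0.9122933  -0.29119824  0.26777479]
 [-0.95763455 -0.2754078  -0.08418204 -0.5980555 ]
 [-0.00339956  0.30310307 -0.95295172  0.38498627]
 [ 0.          0.          0.          1.        ]]
```

View pics/side0.png

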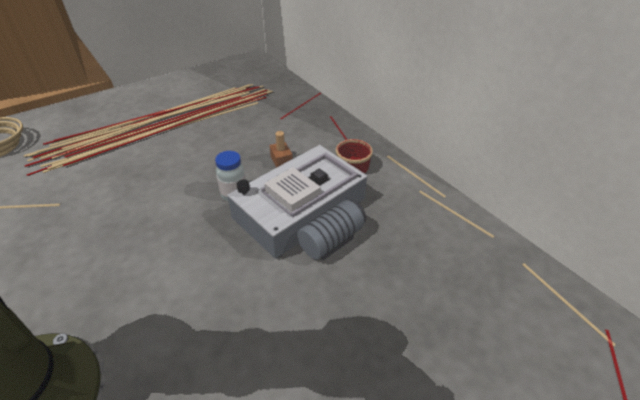

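View pics/top0.png

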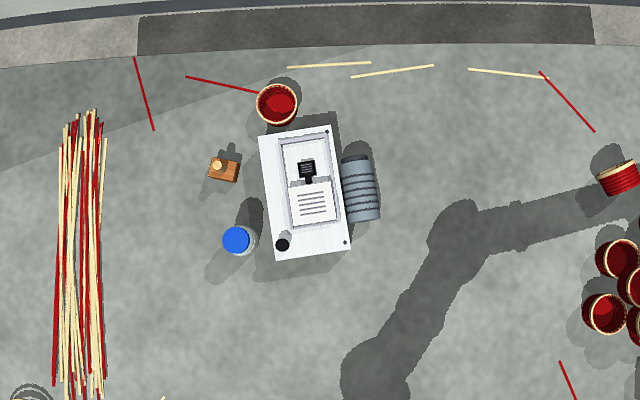

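The top view shows the machine at about px (305,190). The cover is at (313,205), the pad at (307,167), the knob at (282,244), the jar at (237,240), the block at (223,168) and the basket at (277,104). Machine +x points up in the image. Next I'll measure.

```bash
cat > h.py <<'E'
import numpy as np, cv2
def ray(c,uv):
    uv=np.asarray(uv,float).reshape(-1,2); K=c["mtx"]; 
    d=np.array([c["k1"],0,0,0.]) if True else 0
    n=cv2.undistortPoints(uv.reshape(-1,1,2),K,d).reshape(-1,2)
    R=c["pose"][:3,:3]
    return c["pose"][:3,3], np.c_[n,np.ones(len(n))]@R.T
def onz(c,uv,z):
    o,d=ray(c,uv); return o+d*((z-o[2])/d[:,2])[:,None]
def proj(c,P):
    P=np.asarray(P,float).reshape(-1,3); T=np.linalg.inv(c["pose"])
    rv,_=cv2.Rodrigues(T[:3,:3])
    return cv2.projectPoints(P,rv,T[:3,3],c["mtx"],np.array([c["k1"],0,0,0.]))[0].reshape(-1,2)
def m2w(M,P):
    x,y,yaw=M; c,s=np.cos(yaw),np.sin(yaw); P=np.asarray(P,float).reshape(-1,3)
    return np.c_[x+c*P[:,0]-s*P[:,1], y+s*P[:,0]+c*P[:,1], P[:,2]]
E
python3 - <<'E'
from cell import env
from h import *
c=env.read_camera("top"); im=c["img"]
hsv=cv2.cvtColor(im,cv2.COLOR_BGR2HSV)
m=((hsv[...,2]>195)&(hsv[...,1]<40)).astype(np.uint8); m[:100]=0;m[280:]=0;m[:,:245]=0;m[:,370:]=0
m=cv2.morphologyEx(m,cv2.MORPH_OPEN,np.ones((3,3)))
cs,_=cv2.findContours(m,0,1); k=max(cs,key=cv2.contourArea)
W=onz(c,k.reshape(-1,2),0.08)[:,:2].astype(np.float32)
r=cv2.minAreaRect(W*1000); print(r, cv2.boxPoints(r))
cv2.imwrite("pics/crop.png",cv2.resize(im[80:280,190:400],None,fx=3.0,fy=3.0,interpolation=cv2.INTER_CUBIC))
E
```

```text
((590.4717407226562, 112.0078125), (271.4042053222656, 160.44424438476562), 7.5788702964782715) [[445.37454  173.63127 ]
 [466.53568   14.588633]
 [735.569     50.384354]
 [714.40784  209.42699 ]]
```

View pics/crop.png

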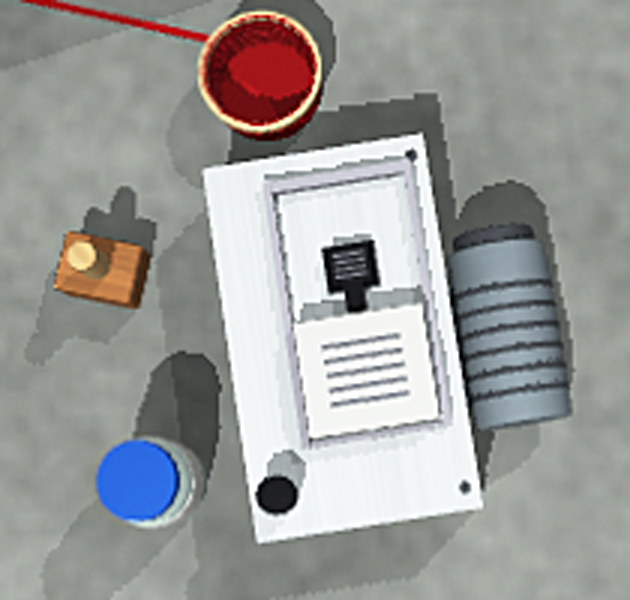

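View pics/wrist0.png

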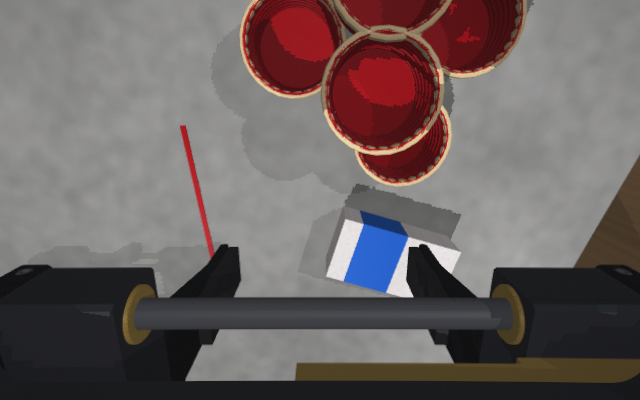

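```bash
python3 - <<'E'
from cell import env
from h import *
yaw=np.radians(7.58); c_,s_=np.cos(yaw),np.sin(yaw)
o=np.array([.5905,.112])-np.array([c_*.02-s_*.015,s_*.02+c_*.015])
M=(o[0],o[1],yaw); np.save("M.npy",M); print("M",M)
P=m2w(M,[[.067,0,.094],[-.085,.074,.108],[-.01,0,.08],[-.05,0,.097],[.127,0,.092]])
print(P.round(4))
for n in("top","side"):
    c=env.read_camera(n); print(n,proj(c,P).round(1))
c=env.read_camera("top"); im=c["img"]
g=cv2.cvtColor(im,cv2.COLOR_BGR2GRAY)
# pad / knob black blobs
m=(g<60).astype(np.uint8); n,l,st,ce=cv2.connectedComponentsWithStats(m)
for i in range(1,n):
    if st[i,4]>60 and 250<ce[i][0]<340 and 130<ce[i][1]<260: print(st[i],ce[i],onz(c,ce[i],.094),onz(c,ce[i],.108))
ob=env.get_obs(); p=ob["tool_pos"]; R=cv2.Rodrigues(np.zeros(3))[0]
y=np.radians(ob["tool_rot"][2]); A=np.array([[np.cos(y),np.sin(y)],[np.sin(y),-np.cos(y)]])
print("tool shift to above pad cm", A.T@(P[0,:2]-p[:2])*100)
E
```

```text
M (np.float64(0.5726534228196344), np.float64(0.0944928676550026), np.float64(0.1322959573011702))
[[0.6391 0.1033 0.094 ]
 [0.4786 0.1566 0.108 ]
 [0.5627 0.0932 0.08  ]
 [0.5231 0.0879 0.097 ]
 [0.6985 0.1112 0.092 ]]
top [[306.1 167.7]
 [281.3 244.7]
 [312.  204.2]
 [314.5 222.5]
 [301.9 140.3]]
side [[318.8 173.4]
 [242.6 182.8]
 [292.6 193.8]
 [277.6 196.6]
 [338.  162.8]]
[298 160  18  24 226] [306.93362832 171.13274336] [[0.63166745 0.10167851 0.094     ]] [[0.62942803 0.10082204 0.108     ]]
[275 239  14  12 131] [281.87022901 244.47328244] [[0.47920287 0.15704359 0.094     ]] [[0.47905625 0.15542715 0.108     ]]
tool shift to above pad cm [ 64.18189385 -56.50103191]
```

The fit holds: the deck measures 271 x 160 mm, and the knob and pad land within about 1–2 mm. I'll travel high with the fingers shut.

Emit:
drive_tool(
  commands=[
    [1.3,-1.2,0,0,0,0,0],
    [2.6,-2.3,0,0,0,0,0],
    [2.6,-2.3,0,0,0,0,0],
    [2.6,-2.3,0,0,0,0,0],
    [2.6,-2.3,0,0,0,0,0],
    [2.6,-2.3,0,0,0,0,0],
    [2.6,-2.3,0,0,0,0,0],
    [2.6,-2.3,0,0,0,0,0],
    [2.6,-2.3,0,0,0,0,0],
    [2.6,-2.3,0,0,0,0,0],
    [2.6,-2.3,0,0,0,0,0],
    [2.6,-2.3,0,0,0,0,0],
    [2.6,-2.3,0,0,0,0,0],
    [2.6,-2.3,0,0,0,0,0],
    [2.6,-2.3,0,0,0,0,0],
    [2.6,-2.3,0,0,0,0,0],
  ],
  force=20,
)

```text
time_s: 1.68
tool_pos: [0.4708, -0.1631, 0.2926]
tool_rot: [179.9, -0.0, 16.7]
force: [0.7, -0.3, 0.1]
grip_width: 0.0007
```

Emit:
drive_tool(
  commands=[
    [2.6,-2.3,0,0,0,0,0],
    [2.6,-2.3,0,0,0,0,0],
    [2.6,-2.3,0,0,0,0,0],
    [2.6,-2.3,0,0,0,0,0],
    [2.6,-2.3,0,0,0,0,0],
    [2.6,-2.3,0,0,0,0,0],
    [2.6,-2.3,0,0,0,0,0],
    [2.6,-2.3,0,0,0,0,0],
    [2.0,-1.5,0,0,0,0,0],
    [1.1,-0.9,0,0,0,0,0],
    [0,0,0,0,0,4.6,0],
    [0,0,0,0,0,4.5,0],
    [0,0,4,0,0,0,0],
    [0,0,4,0,0,0,0],
    [0,0,0,0,0,0,0],
    [0,0,0,0,0,0,0],
    [0,0,0,0,0,0,0],
  ],
)

```text
time_s: 3.1
tool_pos: [0.6402, 0.1035, 0.2142]
tool_rot: [-180.0, -0.1, 7.6]
force: [0.2, 0.8, -0.6]
grip_width: 0.0006
```

```bash
cat > look.py <<'E'
import sys
from cell import env
from h import *
t=sys.argv[1]; M=np.load("M.npy")
ob=env.get_obs(); p=ob["tool_pos"]; y=np.radians(ob["tool_rot"][2])
c_,s_=np.cos(M[2]),np.sin(M[2]); d=p[:2]-M[:2]
print(ob["time_s"],"machine tcp mm",1000*np.array([c_*d[0]+s_*d[1],-s_*d[0]+c_*d[1],p[2]-.08]),ob["tool_rot"],ob["force"],ob["grip_width"])
a=env.read_camera("side")["img"]; b=env.read_camera("wrist"); 
a=cv2.resize(a[110:270,190:420],(552,384)) ; a=a[:, :400]
a=env.read_camera("side")["img"][100:270,210:410]
a=cv2.resize(a,(353,300)); w=cv2.resize(b["img"],(447,280))
o=np.zeros((580,447,3),np.uint8); o[:300,:353]=a; o[300:]=w
cv2.imwrite(f"pics/{t}.png",o)
E
python3 look.py a1
```

```text
3.1 machine tcp mm [6.81206470e+01 5.26700034e-02 1.34167734e+02] [-1.79982225e+02 -1.23733809e-01  7.61138889e+00] [ 0.23018816  0.7760124  -0.58040649] 0.0005686698916570192
```

View pics/a1.png

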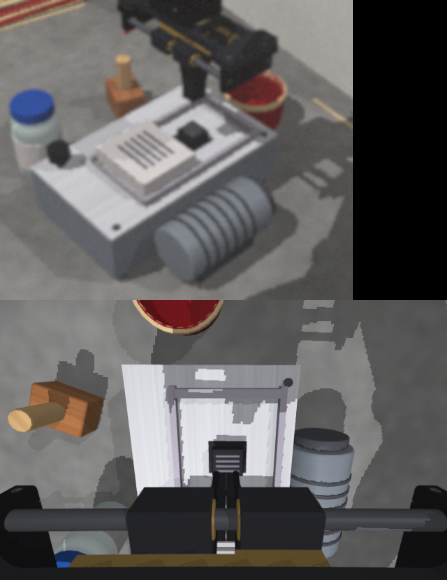

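Side and wrist pictures show the shut fingertips over the pad (wrist px about (227,460), on the pad's centre line). I'll lower quickly to just above the pad, then press slowly.

Emit:
drive_tool(
  commands=[
    [-0.1,0,1.5,0,0,0,0],
    [0,0,1.5,0,0,0,0],
    [0,0,1.2,0,0,0,0],
    [0,0,0.2,0,0,0,0],
    [0,0,0.2,0,0,0,0],
    [0,0,0.2,0,0,0,0],
    [0,0,0.2,0,0,0,0],
    [0,0,0.2,0,0,0,0],
    [0,0,0.2,0,0,0,0],
    [0,0,0.2,0,0,0,0],
    [0,0,0.2,0,0,0,0],
    [0,0,0,0,0,0,0],
  ],
)

```text
time_s: 4.25
tool_pos: [0.6387, 0.1032, 0.1541]
tool_rot: [-180.0, -0.1, 7.6]
force: [0.6, 0.2, 0.6]
grip_width: 0.0008
```

Emit:
drive_tool(
  commands=[
    [0,0,0.1,0,0,0,0],
    [0,0,0.1,0,0,0,0],
    [0,0,0,0,0,0,0],
  ],
)

```text
time_s: 4.5
tool_pos: [0.6387, 0.1032, 0.1531]
tool_rot: [180.0, -0.1, 7.6]
force: [-2.2, -0.1, 6.8]
grip_width: 0.0004
```

```bash
python3 look.py a2
```

```text
4.5 machine tcp mm [ 6.66296070e+01 -3.73966064e-02  7.31207896e+01] [ 1.79985974e+02 -6.00360924e-02  7.61581860e+00] [-2.23166795 -0.13480665  6.7858722 ] 0.0004300507904855256
```

View pics/a2.png

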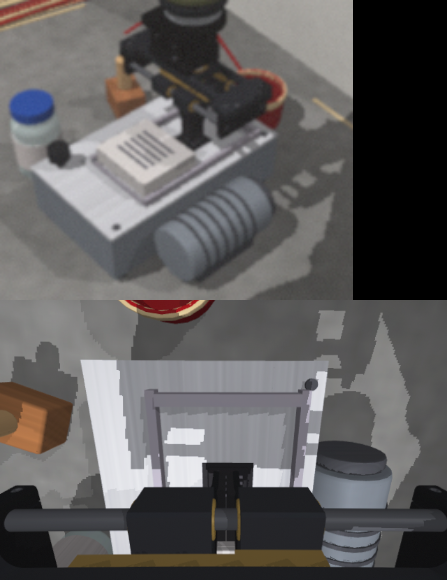

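Force rises to 6.8 N with the tips 3.1 mm above the deck, which is the hard stop. I'll press a touch more, then lift and move behind the cover.

Emit:
drive_tool(
  commands=[
    [0,0,0.1,0,0,0,0],
    [0,0,0,0,0,0,0],
    [0,0,0,0,0,0,0],
  ],
)

```text
time_s: 4.9
tool_pos: [0.6387, 0.1033, 0.153]
tool_rot: [180.0, -0.1, 7.6]
force: [-3.2, -1.1, 10.0]
grip_width: 0.0009
```

Emit:
drive_tool(
  commands=[
    [0,0,-1.0,0,0,0,0],
    [0,0,-2.2,0,0,0,0],
    [0,0,-2.4,0,0,0,0],
    [0,0,-1,0,0,0,0.4],
    [-1.6,0,0,0,0,0,0.4],
    [-3,0,0,0,0,0,0.4],
    [-3,0,0,0,0,0,0.4],
    [-3,0,0,0,0,0,0.4],
    [-3,0,0,0,0,0,0.4],
    [-1,0,0,0,0,0,0.4],
    [0,0,0,0,0,0,0.4],
    [0,0,0,0,0,0,0.4],
  ],
)

```text
time_s: 5.9
tool_pos: [0.4936, 0.0835, 0.2173]
tool_rot: [179.9, -0.1, 7.6]
force: [0.4, 0.8, 0.7]
grip_width: 0.0341
```

```bash
python3 look.py a3
```

```text
5.9 machine tcp mm [-79.82025139  -0.50659292 137.30649006] [ 1.79935918e+02 -5.01710115e-02  7.59770631e+00] [0.37295229 0.77294672 0.74461381] 0.03410185168771574
```

View pics/a3.png

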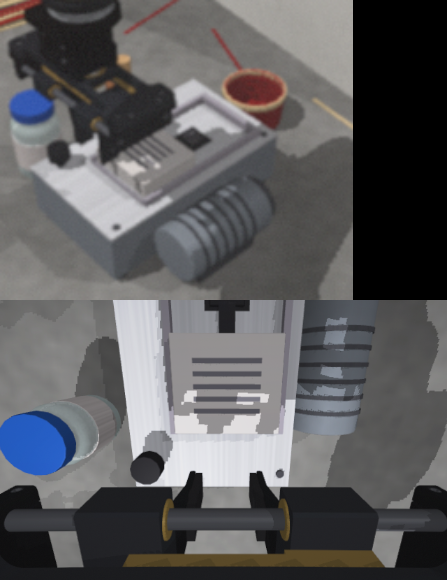

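The pad is now nearly flush in the side view, around (193,140). The fingers sit behind the cover, clear of the knob at (147,467). I'll lower to 13 mm above the deck and push slowly.

Emit:
drive_tool(
  commands=[
    [0,0,1.5,0,0,0,0.4],
    [0,0,1.9,0,0,0,0.4],
    [0,0,1.4,0,0,0,0.4],
    [0,0,0.6,0,0,0,0.4],
    [0,0,0,0,0,0,0.4],
    [0.6,0,0,0,0,0,0.4],
    [0.6,0,0,0,0,0,0.4],
    [0.4,0,0,0,0,0,0.4],
    [0.4,0,0,0,0,0,0.4],
    [0.2,0,0,0,0,0,0.4],
    [0.2,0,0,0,0,0,0.4],
    [0.2,0,0,0,0,0,0.4],
    [0,0,0,0,0,0,0.4],
  ],
)

```text
time_s: 7.13
tool_pos: [0.5198, 0.0873, 0.1633]
tool_rot: [-180.0, -0.0, 7.6]
force: [-0.8, 0.1, -0.3]
grip_width: 0.0346
```

```bash
python3 look.py a4
```

```text
7.1333 machine tcp mm [-53.38630998  -0.18274641  83.28586811] [-1.79998755e+02 -3.55693295e-02  7.61887698e+00] [-0.81917963  0.07152534 -0.33092308] 0.03464671412469719
```

View pics/a4.png

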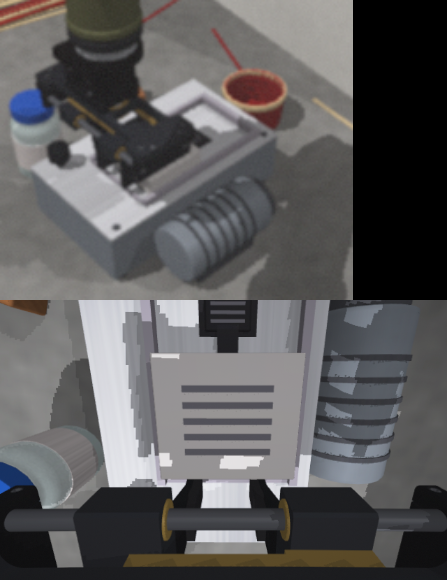

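The fingers are at the rear wall and the force is small. Continuing along +x.

Emit:
drive_tool(
  commands=[
    [0.2,0,0,0,0,0,0.4],
    [0.4,0,0,0,0,0,0.4],
    [0.4,0,0,0,0,0,0.4],
    [0.4,0,0,0,0,0,0.4],
    [0.4,0,0,0,0,0,0.4],
    [0.4,0,0,0,0,0,0.4],
    [0.4,0,0,0,0,0,0.4],
    [0.2,0,0,0,0,0,0.4],
  ],
)

```text
time_s: 7.95
tool_pos: [0.5478, 0.091, 0.1632]
tool_rot: [-180.0, -0.0, 7.6]
force: [-2.0, 0.8, 1.5]
grip_width: 0.0351
```

```bash
python3 look.py a5
```

```text
7.95 machine tcp mm [-25.05683617  -0.17248469  83.15418829] [-1.79983923e+02 -2.58825245e-02  7.61144191e+00] [-2.02473163  0.7903031   1.47508609] 0.03509310909738485
```

View pics/a5.png

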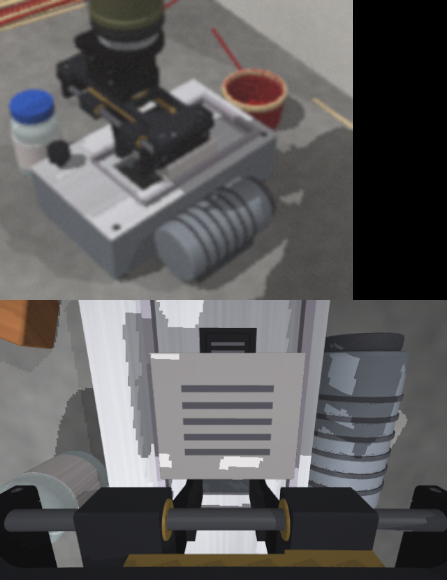

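The cover holds still relative to the wrist, its front has reached the pad, and the force is 2 N. Another 4.7 cm.

Emit:
drive_tool(
  commands=[
    [0.2,0,0,0,0,0,0.4],
    [0.4,0,0,0,0,0,0.4],
    [0.4,0,0,0,0,0,0.4],
    [0.4,0,0,0,0,0,0.4],
    [0.4,0,0,0,0,0,0.4],
    [0.4,0,0,0,0,0,0.4],
    [0.4,0,0,0,0,0,0.4],
    [0.4,0,0,0,0,0,0.4],
    [0.4,0,0,0,0,0,0.4],
    [0.4,0,0,0,0,0,0.4],
    [0.4,0,0,0,0,0,0.4],
    [0.3,0,0,0,0,0,0.4],
    [0.2,0,0,0,0,0,0.4],
    [0,0,0,0,0,0,0.4],
    [0,0,0,0,0,0,0.4],
  ],
)

```text
time_s: 9.35
tool_pos: [0.5942, 0.0972, 0.1633]
tool_rot: [-180.0, -0.1, 7.6]
force: [0.1, 0.5, 0.2]
grip_width: 0.0349
```

Emit:
drive_tool(
  commands=[
    [-1,0,0,0,0,0,0.4],
    [-1,0,0,0,0,0,0.4],
    [0,0,-3,0,0,0,0.4],
    [0,0,-3,0,0,0,0.4],
    [0,0,-3,0,0,0,0.4],
    [-3,0,-1,0,0,0,0.4],
    [-3,0,0,0,0,0,0.4],
    [-3,0,0,0,0,0,0.4],
    [-3,0,0,0,0,0,0.4],
    [0,0,0,0,0,0,0.4],
    [0,0,0,0,0,0,0.4],
  ],
)

```text
time_s: 10.27
tool_pos: [0.4539, 0.0781, 0.2636]
tool_rot: [179.8, -0.1, 7.6]
force: [1.3, -0.9, -0.2]
grip_width: 0.0347
```

```bash
python3 look.py a6; python3 - <<'E'
from cell import env
from h import *
M=np.load("M.npy"); c=env.read_camera("top"); im=c["img"].copy()
for k,col in (((.058),(0,0,255)),((.07),(0,255,0))):
    q=proj(c,m2w(M,[[k-.04,-.045,.108],[k+.04,-.045,.108],[k+.04,.045,.108],[k-.04,.045,.108]]))
    print(k,q.round(1).tolist())
a=im[110:270,230:390]; cv2.imwrite("pics/t6.png",cv2.resize(a,(560,560),interpolation=cv2.INTER_CUBIC))
E
```

```text
10.2667 machine tcp mm [-119.86160317   -0.53908519  183.59015247] [ 1.79811429e+02 -1.02392527e-01  7.57647225e+00] [ 1.32881218 -0.86051925 -0.22787398] 0.03465973457794489
0.058 [[330.7, 186.3], [324.7, 148.7], [282.1, 155.5], [287.8, 193.1]]
0.07 [[329.8, 180.6], [323.8, 143.1], [281.3, 150.0], [286.9, 187.5]]
```

View pics/a6.png

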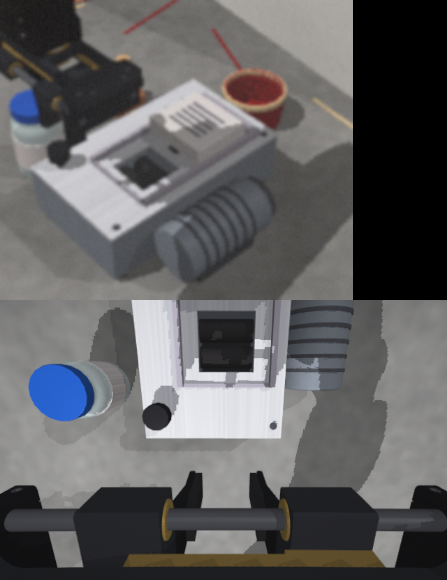

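View pics/t6.png

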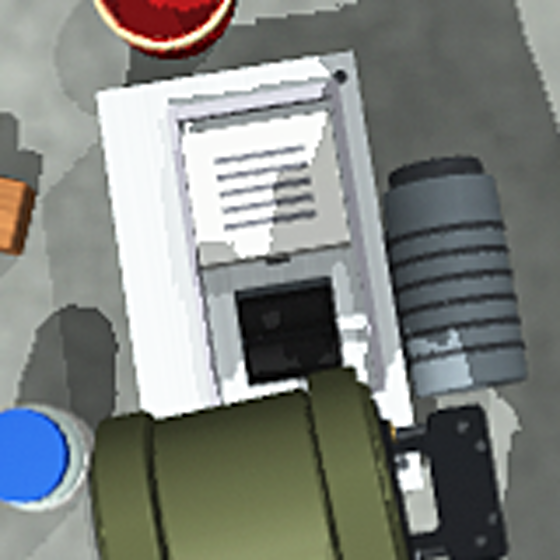

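Top view: the cover's rear edge is at px (287.5,186.6) to (330,179.4), which puts its origin at x ≈ 72 mm. The roller opening is fully visible, the cover sits square between the rails, and the arm is clear.

```bash
python3 -c "
from cell import env
print(env.sign_off())"
```

```text
the job is handed in; nothing more can be done
None
```

I pressed the snap tab all the way in, pushed the cover off its seat along the rails, backed the arm clear and handed the job in at about 10.5 s of the 42 s allowed.

- **Tab:** I pressed it with shut fingertips until they stood about 3 mm above the deck. The force then rose to 10 N with almost no further movement, so I took that as the hard stop.
- **Cover:** I pushed its rear wall with the fingers about 13 mm above the deck, and the readings stayed around 2 N. The last top view puts its origin at about machine x 72 mm (58 to 92 mm is accepted). It looks flat and square between the rails, and the roller opening is fully uncovered.
- **Surroundings:** I saw no sign that the basket, jar or block had moved, but I compared them only by eye. The arm was well clear, with force readings at noise level (under 2 N).

No check failed or disagreed. After the press I judged the tab only from the fingertip height, the force and the pictures. In the last pictures it is under the cover.

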